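# Peel the clinging top tray off the stack and present it over the banding wheel

### The arm

A 7-joint arm with a two-finger parallel gripper is mounted at the origin on the work surface. World frame = base frame: x ahead of the robot, y to its left, z up, the work surface at z = 0. Lengths are in m, angles in rad, forces in N, time in s.
With the tool pointing down it reaches from about 0.4 to 0.9 m from the base axis. Payload 5.6 kg.
Tool frame: the origin (TCP) lies at the very end of the fingers, on their centre line; the grasp point (between the pads) lies 19 mm behind it; z points along the fingers, y is the line along which they close (so a half turn about z gives the same grasp; the last joint's range is limited). The gripper opens to 92 mm and grips with 3 to 60 N. Pads are 20 mm wide; open, the fingers measure 128 mm over their backs; the gripper's body (75 mm by 189 mm) begins 69 mm behind the grasp point.
Start: joints at [1.102, 0.468, -0.012, 1.603, 0.006, 1.071, -0.056], TCP at [0.268, -0.592, 0.215] pointing down, gripper open.
Joint ranges: [-2.53, 2.53], [-0.31, 2.02], [-1.57, 1.55], [0.28, 2.44], [-1.29, 4.43], [0.15, 1.84], [-2.92, 2.92]. Speed limits (rad/s): [2.57, 2.57, 3.14, 3.14, 3.14, 3.14, 3.14].

### API

Orientations are given as a unit quaternion [x, y, z, w].
In Python, from bench import robot gives the robot as it stands.
- The arm moves only by the tool step_arm, never from a script. Its argument "rows" is a list of rows, each an object with "delta_pos": the shift along the tool's x, y, z in units of 30 mm (1.0 is 30 mm), a list of three; "twist": the turn about the tool's z in units of 6 degrees (1.0 is 6 degrees). In form: [{"delta_pos": [x, y, z], "twist": twist}, ...]. A call has 1 to 5 rows; each row is the pose to reach, as a shift and turn from the pose commanded when the call began, along the tool's axes at that moment; what a row does not reach only later rows make up. A row lasts 1/12 s, in which the tool goes at most 41.7 mm and 7.16 degrees, less where a joint would pass 70% of its speed; a pose out of reach is approached as far as the arm can. A call with a gripper value outside its range is refused whole. "hand" is the finger opening in mm, from 0 to 91.9, set as the call begins (left out, the last holds). The fingers move at their own pace and stop on an object; "grip_force" is the grip in N (left out, the last holds). Time passes only in rows, so rows that repeat a pose let the fingers close. It gives the time, the measured TCP pose, the force, the opening and the grip force at its end, in the units of the state.
- robot.read_state(): the state, without advancing time (a new reading comes with each control period).
- robot.snapshot(name): name is "scene" or "side" or "wrist"; returns (picture, depth): 384x512x3 uint8, blue, green, red; 384x512 float32, m along the optical axis (not along the pixel's ray), 0 where there is no reading.
- robot.calibration(name): a dict with "vertical_fov" (degrees; the focal length in pixels is half the picture's height over the tangent of half this angle, whatever the lens; pixels are square), "cx", "cy" (the principal point, pixels), "origin" and "attitude" of the camera in the world. Camera axes: x right, y up, looking along -z (the intrinsics and any distortion apply to the point x, -y, -z); pixel columns grow to the right and rows downward; lengths in m; the calibration is good to about 2 mm. A picture is of the moment at which its call begins: read the wrist's pose just before it. calibration takes no time and is no camera call; for the wrist camera it gives the pose at the moment of the call.
- robot.sign_off(): hands the job in; it is judged then, once.
The state is a dict: "t": time; "joints": joint angles; "dq": joint speeds; "joint_torque": joint torques, N m; "position": TCP position; "ee_rot": TCP orientation; "force": force on the tool from outside, world axes, zero at the start; "ft_torque": the same for the moment, N m; "finger_gap": finger opening in m; "finger_force": force on a finger pad.
Only numpy, scipy, OpenCV 4.12 (cv2) and the standard library are available. Lean on these libraries where they do the work, as an engineer would, in place of code of your own. Each camera call takes 0.05 s, during which the arm holds its last target. There are 200 camera calls.

### The job

In the pottery studio, first take the amber glaze jar that weighs down the stack of nested trays and stand it upright on the ware board, midway between the white pot and the terracotta pot. Then take the blue top tray by the orange tab at its corner and peel it off the grey trays it clings to: raise the tab corner by about 3 cm while the opposite corner still rests on the stack, before lifting the tray clear. Carry it to the banding wheel and finish while still holding it there, level and centred above the wheel head, about a hand's breadth (10 cm) up and clear of it; leave both pots where they stand.

Things in the scene. Friction and masses are not known exactly. Their poses are not given: they have to be found in the camera images.
- stack: Fixed stack of grey nested trays under the blue tray, 220 (x) by 160 (y) mm outside. Origin: centre of its underside on the table; x along the long side. Its uppermost grey rim is 48 mm above the origin and carries the underside of the blue tray's rim. The blue tray starts nested squarely on it, same axes, the underside of the blue floor 32 mm above the stack's origin.
- stack_rim (a point): Centre of the stack at rim height, 48 mm above its origin. Six dabs of dried slip (two per long side, 50 mm either side of its middle; one in the middle of each short side) grip the edge of the blue rim by friction: straight up the tray resists with about 9 to 16 N in all, about half of that at the tab when peeled; each dab lets go once the rim there has risen about 10 mm.
- tray_mid (a point): Middle of the blue tray, 12 mm above the underside of its floor (44 mm above the stack's origin while nested). Rigid, 0.12 kg, 24 mm high; rim 220 by 160 mm outside, 14 mm wide, 8 mm thick; recess 192 by 132 mm at the top, sloping in to a floor 172 by 112 mm, 3 mm thick. Axes: x along the long side, y along the short side, z up.
- tray_tab (a point): Half-way up the orange upright tab on the rim at the blue tray's -x -y corner: (-101, -71, +36) mm from tray_mid in tray axes. A fin 10 mm thick, 24 mm wide, from 24 mm below (rim) to 24 mm above this point. Its thickness lies along the level line from the tab to the tray's centre (35.1 degrees from tray +x towards +y): fingers close along that line, from above.
- tray_far (a point): Top of the blue tray's rim at the corner opposite the tab, (103, 73) mm in x, y from the tray's centre, 12 mm higher than tray_mid. Axes as the tray's.
- jar_mid (a point): Centre (half-way up) of the amber jar with a red cap: upright cylinder 50 mm in diameter, 80 mm high, 0.3 kg (varies by a fifth). It starts standing on the blue tray's floor, in the recess (35 mm above the stack's origin). z up along its axis.
- board: Fixed flat wooden ware board 300 (x) by 120 (y) by 12 mm thick. Origin: centre of its underside on the table; x along its length.
- board_mid (a point): Centre of the board's top face, 12 mm above the table; the two pots stand about 100 mm either side of it along the board's x. Axes as the board's.
- pot_white_mid (a point): Centre (half-way up) of the white pot on the end of the board nearer the robot, 68 mm in diameter, 75 mm high.
- pot_clay_mid (a point): Centre (half-way up) of the terracotta pot on the far end of the board, 68 mm in diameter, 75 mm high.
- wheel: Fixed dark metal banding wheel (potter's turntable): head 196 mm in diameter, its top 85 mm above the table, a foot below. Origin: centre of its underside on the table, z up.
- wheel_top (a point): Centre of the top of the wheel head, 85 mm above the table.
There are look-alikes about, which are no part of the job. There is more than one size of the part that bears jar_mid; the job needs the smaller.

How it is judged:
On the way, in this order (a step that is already met when the one before it is completed fails the run):
1. the jar stands upright and let go on the board, midway between the two pots (x of jar_mid in the frame of board between -0.032 and 0.032 m and y of jar_mid in the frame of board between -0.032 and 0.032 m and z of jar_mid in the frame of board between 0.044 and 0.06 m and angle between jar_mid's own z axis and vertical below 0.15 rad and contact force between the fingers and jar below 0.05 N and linear speed of jar below 0.03 m/s), for 0.2 s.
2. the tray's tab corner is raised at least 20 mm above its nested height while the opposite corner is within 10 mm of its nested height (z of tray_tab in the frame of stack above 0.1 m and z of tray_far in the frame of stack below 0.066 m and horizontal distance between tray_mid and stack below 0.03 m), for 0.1 s.
At the end, for the whole second after the job is handed in: The fingers hold the tray at rest with its centre within 50 mm of the wheel's axis, the tray's floor 40 to 180 mm above the wheel head, tilted less than 15 degrees, touching neither wheel nor stack; the jar stands upright on the board within 32 mm of the board's middle along and across it (horizontal distance between tray_mid and wheel_top below 0.05 m and z of tray_mid in the frame of wheel between 0.137 and 0.277 m and angle between tray_mid's own z axis and vertical below 0.26 rad and contact force between the fingers and tray above 1 N and linear speed of tray below 0.05 m/s and contact force between tray and wheel below 0.05 N and contact force between tray and stack below 0.05 N and x of jar_mid in the frame of board between -0.032 and 0.032 m and y of jar_mid in the frame of board between -0.032 and 0.032 m and z of jar_mid in the frame of board between 0.044 and 0.06 m and angle between jar_mid's own z axis and vertical below 0.15 rad); the arm keeps its last pose, push and grip.
It fails at once if the white pot is pushed more than 20 mm from its place (distance of pot_white_mid from where it was at the start of the episode above 0.02 m).
It fails at once if the terracotta pot is pushed more than 20 mm from its place (distance of pot_clay_mid from where it was at the start of the episode above 0.02 m).
It also fails if it takes over 61 s, if anything falls off the work surface, if the arm or the gripper's body presses on something with over 40 N, if the wrist force passes 120 N, or if a joint passes its speed limit or range.

## Working session

There is one attempt and no reset: what is moved stays moved. The work goes in short steps, Python scripts to look and compute and a tool call to move; the robot and the scene stay as the last step left them, time stands still between calls to the robot, and variables do not carry over. Pictures are saved under pics/ and viewed, at most 10 in all, crops included, and the job is handed in when it is done.

Besides the shell and the picture viewer there is one more tool, called after ">>>" as name([rows], argument=value, ...), one row to a line, values as JSON. step_arm: Moves the arm, as the interface text tells. Its arguments: {"type":"object","properties":{"rows":{"type":"array","items":{"type":"object","properties":{"delta_pos":{"type":"array","items":{"type":"number"}},"twist":{"type":"number"}}}},"hand":{"type":"number"},"grip_force":{"type":"number"}},"required":["rows"]}

```bash
mkdir -p pics && cat > h.py <<'E'
import numpy as np, cv2
from scipy.spatial.transform import Rotation as R
from bench import robot
def cam(n):
    c=robot.calibration(n); return c
def pts(n,img,dep,c):
    h,w=dep.shape; f=h/2/np.tan(np.radians(c["vertical_fov"])/2)
    v,u=np.mgrid[0:h,0:w]
    p=np.stack([(u-c["cx"])/f*dep,-(v-c["cy"])/f*dep,-dep],-1)
    a=np.array(c["attitude"]); M=a if a.shape==(3,3) else R.from_quat(a).as_matrix()
    return p@M.T+np.array(c["origin"])
E
python3 - <<'E'
from h import *
for n in ("scene","side"):
    im,d=robot.snapshot(n); c=cam(n); print(n,c)
    cv2.imwrite(f"pics/{n}0.png",im); np.savez(f"{n}0.npz",im=im,d=d,P=pts(n,im,d,c))
print(cam("wrist")); print(robot.read_state())
a=cv2.imread("pics/scene0.png");b=cv2.imread("pics/side0.png")
E
```

```text
scene {'vertical_fov': 45.895311495152015, 'cx': 252.72842093174822, 'cy': 193.20141016610813, 'origin': array([1.12156248, 0.49102825, 1.26485963]), 'attitude': array([0.11898172, 0.26256525, 0.87979384, 0.37797571])}
side {'vertical_fov': 56.795101816485385, 'cx': 251.86632100728738, 'cy': 198.33667799703008, 'origin': array([0.53674373, 0.77183921, 0.82163775]), 'attitude': array([0.00103039, 0.40300398, 0.91517313, 0.0066992 ])}
{'vertical_fov': 66.52580182513813, 'cx': 256.27575796738256, 'cy': 194.38576184240617, 'origin': array([ 0.33116159, -0.56420555,  0.38359853]), 'attitude': array([-0.10385446,  0.06703489, -0.53724054,  0.83432198])}
{'t': 0.1, 'joints': array([ 1.1019745 ,  0.46828974, -0.01159884,  1.60353016,  0.00602113,
        1.07141313, -0.05628457]), 'dq': array([-0.00025566, -0.00091772, -0.00084088, -0.00265562,  0.00024848,
       -0.00061032, -0.00109376]), 'joint_torque': array([ 1.21585137e-03, -5.21650994e+01, -1.23068489e-02, -2.44367284e+01,
       -5.67771681e-02,  1.41222819e-02,  4.83862993e-05]), 'position': array([ 0.26820608, -0.59150287,  0.21373577]), 'ee_rot': array([ 9.77424132e-01,  2.11285163e-01, -2.35692810e-04, -7.67859343e-04]), 'force': array([-0.68481983,  0.17158098,  0.96743574]), 'ft_torque': array([0.00294741, 0.00119975, 0.00165565]), 'finger_force': 0.0, 'finger_gap': 0.09188823064051364}
```

View pics/scene0.png

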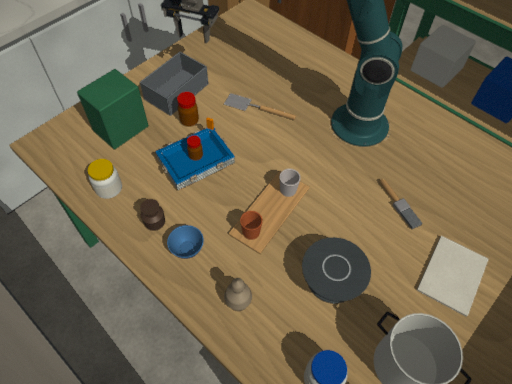

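View pics/side0.png

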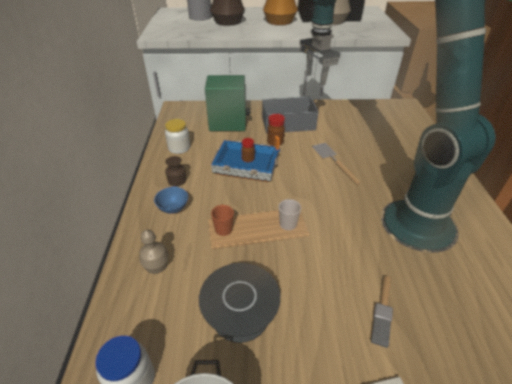

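The blue tray with the small jar is at about (195,155) in the scene view, with its orange tab at (210,125). The board is at (270,212), with the white pot at (289,182) and the terracotta pot at (251,225). The dark disc at (336,268) looks like the wheel. There are two candidate jars, a small one at (194,147) on the tray and a larger one at (188,108) on the table. The small one on the tray fits the description. I'll confirm this with sizes from depth and an enlarged crop.

```bash
cat > m.py <<'E'
from h import *
def blob(n,Z,hsvlo,hsvhi,box,zr=(-.1,1)):
    hsv=cv2.cvtColor(Z["im"],cv2.COLOR_BGR2HSV); P=Z["P"]
    m=cv2.inRange(hsv,hsvlo,hsvhi)>0
    b=np.zeros_like(m); x0,y0,x1,y1=box; b[y0:y1,x0:x1]=1
    m&=b&(Z["d"]>0)&(P[...,2]>zr[0])&(P[...,2]<zr[1])
    return P[m]
E
python3 - <<'E'
from m import *
Z=np.load("scene0.npz")
S=np.load("side0.npz")
def rep(k,p):
    if len(p)<5: print(k,len(p));return
    (c,s,a)=cv2.minAreaRect(p[:,:2].astype(np.float32)); cc,r=cv2.minEnclosingCircle(p[:,:2].astype(np.float32))
    print(k,len(p),"rect",np.round(c,3),np.round(s,3),round(a,1),"circ",np.round(cc,3),round(r,3),"z",np.round(np.percentile(p[:,2],[2,50,98]),3))
A=(0,0,0);B=(180,255,255)
for n,D,bx in (("scene",Z,dict(red=(182,132,208,158),big=(175,90,200,126),tab=(204,117,216,131),tray=(150,120,240,190),white=(277,165,302,198),clay=(238,208,265,240),board=(225,170,315,255),wheel=(295,230,375,310))),
 ("side",S,dict(red=(240,136,256,164),big=(265,110,288,150),tab=(275,140,285,160),tray=(205,135,285,185),white=(275,195,303,230),clay=(208,200,240,237),board=(200,195,315,250),wheel=(190,255,290,350)))):
    print(n)
    rep("redcap",blob(n,D,(0,150,60),(6,255,255),bx["red"])); 
    rep("bigcap",blob(n,D,(0,150,60),(6,255,255),bx["big"]))
    rep("tab",blob(n,D,(8,150,120),(22,255,255),bx["tab"]))
    rep("tray",blob(n,D,(95,120,60),(115,255,255),bx["tray"],(.05,.065)))
    rep("white",blob(n,D,A,B,bx["white"],(.08,.1)))
    rep("clay",blob(n,D,A,B,bx["clay"],(.08,.1)))
    rep("board",blob(n,D,A,B,bx["board"],(.008,.018)))
    rep("wheel",blob(n,D,A,B,bx["wheel"],(.075,.1)))
im=Z["im"]
a=cv2.resize(im[85:195,140:250],(550,550),interpolation=cv2.INTER_CUBIC);cv2.imwrite("pics/c1.png",a)
E
```

```text
scene
redcap 126 rect [ 0.545 -0.304] [0.043 0.041] 78.8 circ [ 0.542 -0.306] 0.024 z [0.103 0.114 0.12 ]
bigcap 248 rect [ 0.404 -0.505] [0.156 0.061] 54.1 circ [ 0.394 -0.498] 0.08 z [0.091 0.112 0.118]
tab 79 rect [ 0.404 -0.382] [0.12  0.024] 49.0 circ [ 0.404 -0.382] 0.061 z [-0.002  0.084  0.105]
tray 674 rect [ 0.548 -0.302] [0.164 0.224] 75.3 circ [ 0.549 -0.302] 0.132 z [0.05  0.055 0.061]
white 99 rect [0.42  0.007] [0.067 0.067] 19.2 circ [0.419 0.007] 0.035 z [0.081 0.085 0.09 ]
clay 106 rect [0.62  0.027] [0.068 0.063] 43.4 circ [0.619 0.029] 0.035 z [0.08  0.085 0.092]
board 1848 rect [0.516 0.015] [0.312 0.256] 42.0 circ [0.517 0.008] 0.162 z [0.008 0.012 0.017]
wheel 3451 rect [0.566 0.307] [0.194 0.192] 64.0 circ [0.565 0.307] 0.098 z [0.08  0.084 0.09 ]
side
redcap 92 rect [ 0.539 -0.306] [0.036 0.044] 0.1 circ [ 0.543 -0.307] 0.023 z [0.101 0.113 0.117]
bigcap 152 rect [ 0.428 -0.467] [0.056 0.064] 1.2 circ [ 0.432 -0.467] 0.034 z [0.092 0.113 0.116]
tab 34 rect [ 0.427 -0.388] [0.112 0.013] 82.5 circ [ 0.423 -0.387] 0.056 z [0.012 0.078 0.096]
tray 340 rect [ 0.547 -0.3  ] [0.157 0.213] 76.2 circ [ 0.548 -0.295] 0.124 z [0.05  0.055 0.058]
white 120 rect [0.418 0.008] [0.066 0.066] 85.8 circ [0.418 0.008] 0.035 z [0.08  0.085 0.088]
clay 114 rect [0.619 0.029] [0.062 0.068] 3.8 circ [0.619 0.028] 0.035 z [0.08  0.085 0.089]
board 2040 rect [0.514 0.014] [0.3   0.123] 8.6 circ [0.514 0.017] 0.158 z [0.009 0.011 0.015]
wheel 4737 rect [0.564 0.307] [0.194 0.192] 50.0 circ [0.566 0.307] 0.099 z [0.082 0.085 0.087]
```

View pics/c1.png

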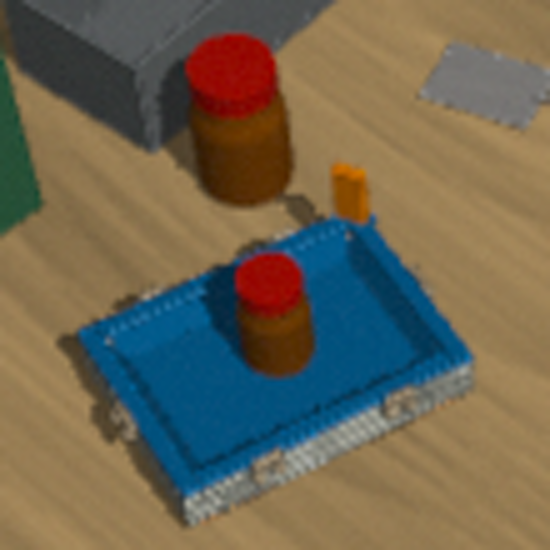

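The crop confirms it: the small jar on the blue tray (crop 275,310) is the one to take, and the jar at crop (240,120) is the larger look-alike. The tab is at crop (350,190).

```bash
cat >> h.py <<'E'
def go(target,yaw_y=None):
    """print move to world target (TCP) in tool units; twist units for tool y to point at yaw_y deg (mod 180)"""
    s=robot.read_state(); M=R.from_quat(s["ee_rot"]).as_matrix()
    d=np.array(target)-s["position"]; u=M.T@d/0.03
    y=np.degrees(np.arctan2(M[1,1],M[0,1])); 
    tw=None if yaw_y is None else (((y-yaw_y)+90)%180-90)/6
    print("t",round(s["t"],2),"pos",np.round(s["position"],4),"tooly",round(y,1),"units",np.round(u,2),"twist",tw,"F",np.round(s["force"],1),"gap",round(s["finger_gap"],4),"ff",round(s["finger_force"],1),"j",np.round(s["joints"],2))
E
python3 - <<'E'
from m import *
for n,bx in (("scene",(200,112,220,133)),("side",(270,140,288,160))):
    Z=np.load(n+"0.npz"); p=blob(n,Z,(8,150,120),(22,255,255),bx,(.07,.12)); 
    p=p[(np.hypot(*(p[:,:2]-[.432,-.343]).T)<.05)]
    print(len(p),np.median(p,0).round(3),p.min(0).round(3),p.max(0).round(3))
P=np.load("scene0.npz")["P"].reshape(-1,3)
for nm,q in (("path",(.25,.75,-.7,-.2)),("carry",(.3,.75,-.2,.5))):
    s=P[(P[:,0]>q[0])&(P[:,0]<q[1])&(P[:,1]>q[2])&(P[:,1]<q[3])&(P[:,2]<.4)]; h=s[s[:,2]>.125]
    print(nm,len(h),h.min(0).round(2) if len(h) else "",h.max(0).round(2) if len(h) else "")
go([.543,-.306,.18],96.6)
E
```

```text
60 [ 0.437 -0.344  0.09 ] [ 0.426 -0.359  0.071] [ 0.445 -0.331  0.105]
24 [ 0.432 -0.338  0.084] [ 0.428 -0.348  0.071] [ 0.439 -0.332  0.099]
path 3260 [ 0.25 -0.69  0.13] [ 0.71 -0.49  0.39]
carry 88 [0.6  0.48 0.14] [0.65 0.5  0.15]
t 0.1 pos [ 0.2682 -0.5915  0.2137] tooly -65.6 units [12.27 -4.88  1.13] twist 2.9658925317335254 F [-0.7  0.2  1. ] gap 0.0919 ff 0.0 j [ 1.1   0.47 -0.01  1.6   0.01  1.07 -0.06]
```

>>> step_arm([
  {"delta_pos":[1.2,-0.5,0],"twist":0.6},
  {"delta_pos":[2.4,-1.0,0],"twist":1.2},
  {"delta_pos":[3.6,-1.5,0],"twist":1.8},
  {"delta_pos":[4.8,-2.0,0],"twist":2.4},
  {"delta_pos":[6.0,-2.5,0],"twist":3.0},
], hand=91)

```text
t: 0.52
position: [0.4021, -0.4477, 0.2142]
ee_rot: [0.999, 0.054, -0.0, -0.0]
force: [0.8, -0.7, -0.5]
finger_gap: 0.0909
finger_force: 0.0
```

```bash
python3 -c "
from h import *
go([.543,-.306,.18],96.6)"
```

```text
t 0.52 pos [ 0.4021 -0.4477  0.2142] tooly -83.8 units [ 5.18 -4.19  1.14] twist -0.06810550131077282 F [ 0.8 -0.7 -0.5] gap 0.0909 ff 0.0 j [ 0.79  0.39 -0.01  1.73  0.    1.03 -0.68]
```

>>> step_arm([
  {"delta_pos":[1.0,-0.8,0]},
  {"delta_pos":[2.0,-1.6,0]},
  {"delta_pos":[3.1,-2.5,0.3]},
  {"delta_pos":[4.2,-3.4,0.6]},
  {"delta_pos":[5.2,-4.2,0.8]},
])

```text
schema error: expected keys delta_pos, twist
```

>>> step_arm([
  {"delta_pos":[0,0,0.3]},
  {"delta_pos":[0,0,0.3]},
])

```text
schema error: expected keys delta_pos, twist
```

```bash
python3 - <<'E'
from m import *
c=cam("wrist"); im,d=robot.snapshot("wrist"); P=pts("wrist",im,d,c); cv2.imwrite("pics/w1.png",im)
hsv=cv2.cvtColor(im,cv2.COLOR_BGR2HSV)
m=(cv2.inRange(hsv,(0,150,60),(6,255,255))>0)&(P[...,2]>.09)&(P[...,2]<.13)
p=P[m];p=p[np.hypot(*(p[:,:2]-[.543,-.306]).T)<.06]
top=p[p[:,2]>.108]
print(len(p),cv2.minEnclosingCircle(top[:,:2].astype(np.float32)),np.percentile(p[:,2],[5,50,95]))
m=(cv2.inRange(hsv,(95,120,60),(115,255,255))>0)&(P[...,2]>.05)&(P[...,2]<.062); p=P[m]
print("tray",cv2.minAreaRect(p[:,:2].astype(np.float32)))
go([.543,-.306,.061])
E
```

```text
2106 ((0.5398238897323608, -0.3106282949447632), 0.02271508239209652) [0.11184238 0.11451342 0.11579307]
tray ((0.5204830765724182, -0.2975293695926666), (0.1633882224559784, 0.1602315902709961), 77.55943298339844)
t 0.57 pos [ 0.4099 -0.4397  0.2142] tooly -83.3 units [ 4.91 -3.88  5.15] twist None F [4.9 4.9 0.2] gap 0.0912 ff 0.0 j [ 0.78  0.39 -0.02  1.73  0.    1.03 -0.69]
```

View pics/w1.png

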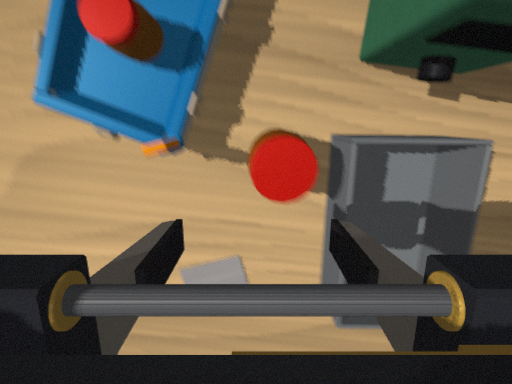

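The wrist view has the small jar's cap at (107,18), the tab at (160,147) and the large jar at (283,165). I'll move over the small jar.

>>> step_arm([
  {"delta_pos":[1.0,-0.8,0],"twist":0},
  {"delta_pos":[2.0,-1.6,0],"twist":0},
  {"delta_pos":[3.1,-2.5,0.3],"twist":0},
  {"delta_pos":[4.2,-3.4,0.6],"twist":0},
  {"delta_pos":[5.2,-4.2,0.8],"twist":0},
])

```text
t: 0.98
position: [0.5422, -0.3061, 0.19]
ee_rot: [0.998, 0.056, -0.0, -0.0]
force: [1.1, -1.2, -0.5]
finger_gap: 0.0908
finger_force: 0.0
```

>>> step_arm([
  {"delta_pos":[0,0,0.3],"twist":0},
  {"delta_pos":[0,0,0.3],"twist":0},
  {"delta_pos":[0,0,0.3],"twist":0},
])

```text
t: 1.23
position: [0.5407, -0.3079, 0.1809]
ee_rot: [0.998, 0.056, -0.001, -0.0]
force: [-0.4, -0.8, 0.7]
finger_gap: 0.0911
finger_force: 0.0
```

```bash
python3 - <<'E'
from m import *
c=cam("wrist"); im,d=robot.snapshot("wrist"); P=pts("wrist",im,d,c); cv2.imwrite("pics/w2.png",im)
hsv=cv2.cvtColor(im,cv2.COLOR_BGR2HSV)
m=(cv2.inRange(hsv,(0,150,60),(6,255,255))>0)&(P[...,2]>.09)&(P[...,2]<.13)
p=P[m];p=p[np.hypot(*(p[:,:2]-[.543,-.306]).T)<.06]
top=p[p[:,2]>.108]
print(len(p),cv2.minEnclosingCircle(top[:,:2].astype(np.float32)),np.percentile(p[:,2],[5,50,95]))
v,u=np.where(m); print("px",u.min(),u.max(),v.min(),v.max())
go([.542,-.307,.061])
E
```

```text
2098 ((0.541420042514801, -0.31031057238578796), 0.022019533440470695) [0.11259848 0.11475148 0.11577902]
px 233 393 177 350
t 1.28 pos [ 0.5406 -0.309   0.1816] tooly -83.7 units [ 0.06 -0.06  4.02] twist None F [ 0.2 -0.7  0.3] gap 0.0911 ff 0.0 j [ 0.52  0.46 -0.07  1.7   0.04  0.99 -1.03]
```

>>> step_arm([
  {"delta_pos":[0,0,0.8],"twist":0},
  {"delta_pos":[0,0,1.6],"twist":0},
  {"delta_pos":[0,0,2.4],"twist":0},
  {"delta_pos":[0,0,3.2],"twist":0},
  {"delta_pos":[0,0,4.0],"twist":0},
])

```text
t: 1.7
position: [0.5406, -0.3102, 0.0616]
ee_rot: [0.999, 0.054, 0.0, 0.001]
force: [0.6, -0.3, -0.6]
finger_gap: 0.0911
finger_force: 0.0
```

>>> step_arm([
  {"delta_pos":[0,0,0],"twist":0},
  {"delta_pos":[0,0,0],"twist":0},
  {"delta_pos":[0,0,0],"twist":0},
  {"delta_pos":[0,0,0],"twist":0},
  {"delta_pos":[0,0,0],"twist":0},
], hand=40, grip_force=20)

```text
t: 2.12
position: [0.5426, -0.3084, 0.0637]
ee_rot: [0.998, 0.055, 0.001, 0.001]
force: [0.6, -0.1, -0.4]
finger_gap: 0.0597
finger_force: 0.0
```

>>> step_arm([
  {"delta_pos":[0,0,0],"twist":0},
  {"delta_pos":[0,0,0],"twist":0},
  {"delta_pos":[0,0,0],"twist":0},
])

```text
t: 2.37
position: [0.5423, -0.3082, 0.063]
ee_rot: [0.998, 0.056, 0.001, 0.001]
force: [-0.9, -0.6, 5.8]
finger_gap: 0.049
finger_force: 20.0
```

>>> step_arm([
  {"delta_pos":[0,0,-0.4],"twist":0},
  {"delta_pos":[0,0,-1.2],"twist":0},
  {"delta_pos":[0,0,-2.2],"twist":0},
  {"delta_pos":[0,0,-3.2],"twist":0},
  {"delta_pos":[0,0,-4.2],"twist":0},
])

```text
t: 2.78
position: [0.5409, -0.3067, 0.1887]
ee_rot: [0.998, 0.056, -0.001, -0.001]
force: [0.0, -0.9, -2.4]
finger_gap: 0.0494
finger_force: 20.0
```

>>> step_arm([
  {"delta_pos":[0,-0.7,0],"twist":0},
  {"delta_pos":[0,-1.8,0],"twist":0},
  {"delta_pos":[0.1,-2.9,0],"twist":0},
  {"delta_pos":[0.1,-4.0,0],"twist":0},
  {"delta_pos":[0.1,-5.1,0],"twist":0},
])

```text
t: 3.2
position: [0.5266, -0.1532, 0.1877]
ee_rot: [0.998, 0.056, -0.001, -0.0]
force: [-0.0, 0.5, -3.5]
finger_gap: 0.0492
finger_force: 20.0
```

>>> step_arm([
  {"delta_pos":[0,-1.1,0],"twist":0},
  {"delta_pos":[0,-2.2,0],"twist":0},
  {"delta_pos":[0.1,-3.3,0],"twist":0},
  {"delta_pos":[0.1,-4.2,0],"twist":0},
  {"delta_pos":[0.1,-4.9,0],"twist":0},
])

```text
t: 3.62
position: [0.513, -0.0055, 0.1878]
ee_rot: [0.998, 0.057, -0.001, -0.0]
force: [0.4, -0.8, -3.4]
finger_gap: 0.0491
finger_force: 20.0
```

```bash
python3 - <<'E'
from m import *
go([.517,.016,.042],97)
c=cam("scene"); im,d=robot.snapshot("scene"); cv2.imwrite("pics/s2.png",im[90:280,120:360].repeat(3,0).repeat(3,1))
E
```

```text
t 3.62 pos [ 0.513  -0.0055  0.1878] tooly -83.4 units [ 0.22 -0.69  4.86] twist -0.07266965584454017 F [ 0.4 -0.8 -3.4] gap 0.0491 ff 20.0 j [ 0.12  0.28 -0.2   1.95  0.07  0.92 -1.57]
```

View pics/s2.png

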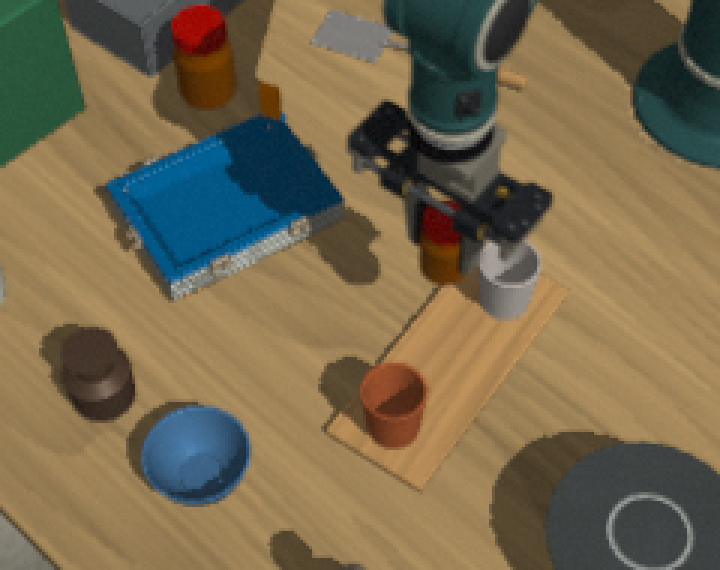

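The small jar is held upright at (442,240) in the crop and the blue tray is still in place on the stack. Next I'll centre it over the board and lower it.

>>> step_arm([
  {"delta_pos":[0.2,-0.35,0],"twist":0},
  {"delta_pos":[0.2,-0.7,0],"twist":0},
  {"delta_pos":[0.2,-0.7,1],"twist":0},
  {"delta_pos":[0.2,-0.7,2],"twist":0},
  {"delta_pos":[0.2,-0.7,3],"twist":0},
])

```text
t: 4.08
position: [0.5184, 0.0127, 0.0972]
ee_rot: [0.998, 0.055, 0.001, 0.0]
force: [0.2, -0.3, -3.4]
finger_gap: 0.0491
finger_force: 20.0
```

```bash
python3 - <<'E'
from m import *
go([.517,.016,.040],97)
E
```

```text
t 4.08 pos [0.5184 0.0127 0.0972] tooly -83.7 units [-0.04 -0.12  1.91] twist -0.11070588826334433 F [ 0.2 -0.3 -3.4] gap 0.0491 ff 20.0 j [ 0.07  0.42 -0.19  2.01  0.12  0.72 -1.66]
```

>>> step_arm([
  {"delta_pos":[0,-0.1,0.6],"twist":0},
  {"delta_pos":[0,-0.1,1.2],"twist":0},
  {"delta_pos":[0,-0.1,1.6],"twist":0},
  {"delta_pos":[0,-0.1,1.8],"twist":0},
  {"delta_pos":[0,-0.1,1.8],"twist":0},
])

```text
t: 4.5
position: [0.5169, 0.0155, 0.0427]
ee_rot: [0.998, 0.055, -0.001, 0.0]
force: [-0.6, -0.2, -3.7]
finger_gap: 0.0491
finger_force: 20.0
```

>>> step_arm([
  {"delta_pos":[0,0,0.05],"twist":0},
  {"delta_pos":[0,0,0.1],"twist":0},
  {"delta_pos":[0,0,0.1],"twist":0},
])

```text
t: 4.75
position: [0.5182, 0.0157, 0.0415]
ee_rot: [0.998, 0.056, 0.001, 0.0]
force: [0.4, 0.0, -3.0]
finger_gap: 0.0489
finger_force: 20.0
```

>>> step_arm([
  {"delta_pos":[0,0,0.03],"twist":0},
  {"delta_pos":[0,0,0.06],"twist":0},
  {"delta_pos":[0,0,0.06],"twist":0},
])

```text
t: 5.0
position: [0.5181, 0.0158, 0.04]
ee_rot: [0.998, 0.056, 0.001, 0.0]
force: [-1.8, -0.3, 5.0]
finger_gap: 0.0492
finger_force: 20.0
```

>>> step_arm([
  {"delta_pos":[0,0,0],"twist":0},
  {"delta_pos":[0,0,0],"twist":0},
  {"delta_pos":[0,0,0],"twist":0},
  {"delta_pos":[0,0,0],"twist":0},
  {"delta_pos":[0,0,0],"twist":0},
], hand=75)

```text
t: 5.42
position: [0.5176, 0.0159, 0.0389]
ee_rot: [0.998, 0.056, 0.0, 0.0]
force: [-0.4, -0.6, 0.2]
finger_gap: 0.0746
finger_force: 0.0
```

>>> step_arm([
  {"delta_pos":[0,0,0],"twist":0},
  {"delta_pos":[0,0,0],"twist":0},
  {"delta_pos":[0,0,-1.0],"twist":0},
  {"delta_pos":[0,0,-2.2],"twist":0},
  {"delta_pos":[0,0,-3.4],"twist":0},
])

```text
t: 5.83
position: [0.5166, 0.0159, 0.1413]
ee_rot: [0.998, 0.056, -0.001, -0.0]
force: [0.7, 0.2, 0.7]
finger_gap: 0.0751
finger_force: 0.0
```

```bash
python3 - <<'E'
from m import *
im,d=robot.snapshot("side"); c=cam("side"); Z=dict(im=im,d=d,P=pts("side",im,d,c))
p=blob("side",Z,(0,150,60),(6,255,255),(200,150,320,260),(.08,.11))
p=p[p[:,2]>.084]
print(len(p),cv2.minEnclosingCircle(p[:,:2].astype(np.float32)),np.percentile(p[:,2],[5,95]))
for nm,c0 in (("w",[.418,.008]),("c",[.619,.028])):
    P=Z["P"]; q=P[(np.hypot(P[...,0]-c0[0],P[...,1]-c0[1])<.05)&(P[...,2]>.08)&(P[...,2]<.09)]
    print(nm,cv2.minEnclosingCircle(q[:,:2].astype(np.float32)))
cv2.imwrite("pics/s3.png",im[120:280,160:340].repeat(3,0).repeat(3,1))
go([.433,-.343,.20],20.6)
E
```

```text
97 ((0.5190083384513855, 0.019407745450735092), 0.02256583422422409) [0.08564386 0.09321921]
w ((0.4184168875217438, 0.007159083150327206), 0.03498539328575134)
c ((0.6188400387763977, 0.028502685949206352), 0.03438476473093033)
t 5.88 pos [0.5214 0.0164 0.1487] tooly -83.6 units [-4.25 11.58 -1.75] twist 12.633680034633096 F [ 1.4 -0.1  3.6] gap 0.0751 ff 0.0 j [ 0.08  0.34 -0.21  1.97  0.1   0.82 -1.64]
```

View pics/s3.png

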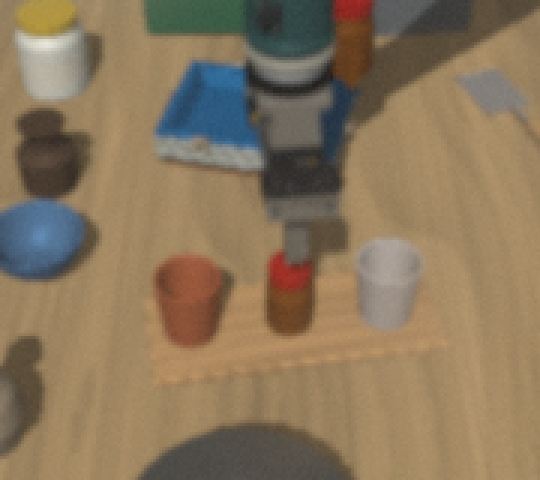

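The jar stands upright midway between the pots, and neither pot has moved. Now for the tab, turning towards the side that keeps joint 7 in range.

>>> step_arm([
  {"delta_pos":[-0.2,0.6,-0.5],"twist":-1.16},
  {"delta_pos":[-0.5,1.4,-1.0],"twist":-2.32},
  {"delta_pos":[-0.8,2.2,-1.5],"twist":-3.48},
  {"delta_pos":[-1.1,3.0,-1.8],"twist":-4.64},
  {"delta_pos":[-1.4,3.9,-1.8],"twist":-5.8},
])

```text
t: 6.3
position: [0.4898, -0.1058, 0.197]
ee_rot: [0.935, 0.355, 0.002, 0.001]
force: [0.7, -0.5, -0.3]
finger_gap: 0.0752
finger_force: 0.0
```

>>> step_arm([
  {"delta_pos":[-0.7,0.5,0],"twist":-1.16},
  {"delta_pos":[-1.4,1.0,0],"twist":-2.32},
  {"delta_pos":[-2.1,1.5,0],"twist":-3.48},
  {"delta_pos":[-2.8,2.0,0],"twist":-4.64},
  {"delta_pos":[-3.4,2.4,0],"twist":-5.8},
], hand=45)

```text
t: 6.72
position: [0.4588, -0.2284, 0.1948]
ee_rot: [0.787, 0.617, -0.0, 0.0]
force: [-0.1, 0.4, -0.2]
finger_gap: 0.0455
finger_force: 0.0
```

>>> step_arm([
  {"delta_pos":[-0.8,0,0],"twist":-1.16},
  {"delta_pos":[-1.6,0,0],"twist":-2.32},
  {"delta_pos":[-2.4,0,0],"twist":-3.48},
  {"delta_pos":[-3.3,0,0.3],"twist":-4.64},
  {"delta_pos":[-4.1,0,0.6],"twist":-5.8},
])

```text
t: 7.13
position: [0.4294, -0.3477, 0.177]
ee_rot: [0.566, 0.825, -0.0, 0.001]
force: [0.8, -0.1, -1.2]
finger_gap: 0.045
finger_force: 0.0
```

>>> step_arm([
  {"delta_pos":[0,0,0.4],"twist":0},
  {"delta_pos":[0,0,0.8],"twist":0},
  {"delta_pos":[0,0,0.8],"twist":0},
])

```text
t: 7.38
position: [0.4284, -0.3441, 0.1502]
ee_rot: [0.568, 0.823, 0.0, -0.002]
force: [-0.1, 0.4, 0.2]
finger_gap: 0.0455
finger_force: 0.0
```

```bash
cat > tab.py <<'E'
from m import *
import sys
c=cam("wrist"); im,d=robot.snapshot("wrist"); P=pts("wrist",im,d,c); cv2.imwrite(f"pics/{sys.argv[1]}.png",im)
hsv=cv2.cvtColor(im,cv2.COLOR_BGR2HSV)
m=(cv2.inRange(hsv,(8,150,100),(22,255,255))>0)&(np.hypot(P[...,0]-.433,P[...,1]+.343)<.04)
t=P[m&(P[...,2]>.098)&(P[...,2]<.11)]
print("tab top",len(t),cv2.minAreaRect(t[:,:2].astype(np.float32)) if len(t)>5 else "", P[m][:,2].max() if m.any() else "")
m=(cv2.inRange(hsv,(95,120,50),(115,255,255))>0)&(P[...,2]>.05)&(P[...,2]<.062); p=P[m]
print("tray",len(p),cv2.minAreaRect(p[:,:2].astype(np.float32)))
go([.433,-.343,.0615],20.6)
E
python3 tab.py w3
```

```text
tab top 357 ((0.4320726692676544, -0.3486231863498688), (0.00872372929006815, 0.02383876033127308), 20.695812225341797) 0.2661466411708094
tray 9053 ((0.5439249873161316, -0.3073638677597046), (0.16653093695640564, 0.22564664483070374), 75.8548812866211)
t 7.43 pos [ 0.4293 -0.344   0.1514] tooly 20.8 units [-0.02  0.13  3.  ] twist 0.03586225709748211 F [ 0.7 -1.   0. ] gap 0.0446 ff 0.0 j [ 0.88  0.41 -0.33  1.89  0.17  0.88  0.83]
```

View pics/w3.png

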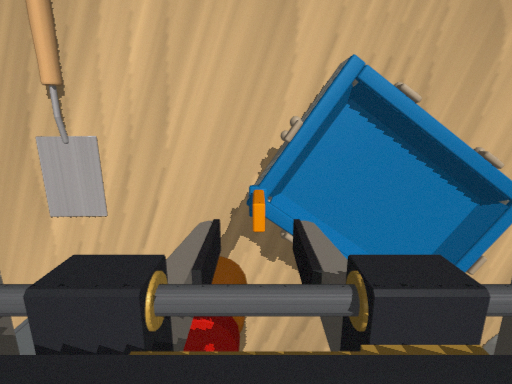

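The tab is at (258,210) in the wrist view, between the fingers and aligned with them. The large jar is just behind at (215,330), below the level of the gripper body. I'll lower onto the tab and close gently.

>>> step_arm([
  {"delta_pos":[-0.1,0.1,0.6],"twist":0},
  {"delta_pos":[-0.1,0.1,1.3],"twist":0},
  {"delta_pos":[-0.1,0.1,2.0],"twist":0},
  {"delta_pos":[-0.1,0.1,2.5],"twist":0},
  {"delta_pos":[-0.1,0.1,2.9],"twist":0},
])

```text
t: 7.85
position: [0.4343, -0.346, 0.0652]
ee_rot: [0.567, 0.824, 0.0, -0.0]
force: [0.0, 0.3, -0.5]
finger_gap: 0.0449
finger_force: 0.0
```

>>> step_arm([
  {"delta_pos":[0,0,0],"twist":0},
  {"delta_pos":[0,0,0],"twist":0},
  {"delta_pos":[0,0,0],"twist":0},
  {"delta_pos":[0,0,0],"twist":0},
  {"delta_pos":[0,0,0],"twist":0},
], hand=0, grip_force=25)

```text
t: 8.27
position: [0.4337, -0.3481, 0.067]
ee_rot: [0.568, 0.823, -0.001, 0.001]
force: [-10.6, -3.6, 7.3]
finger_gap: 0.0139
finger_force: 5.0
```

>>> step_arm([
  {"delta_pos":[0,0,0],"twist":0},
  {"delta_pos":[0,0,0],"twist":0},
  {"delta_pos":[0,0,0],"twist":0},
])

```text
t: 8.52
position: [0.4318, -0.3489, 0.0669]
ee_rot: [0.569, 0.823, -0.001, -0.001]
force: [-5.9, -0.9, 6.2]
finger_gap: 0.01
finger_force: 25.0
```

>>> step_arm([
  {"delta_pos":[0,0,-0.1],"twist":0},
  {"delta_pos":[0,0,-0.2],"twist":0},
  {"delta_pos":[0,0.05,-0.3],"twist":0},
  {"delta_pos":[0,0.05,-0.4],"twist":0},
  {"delta_pos":[0,0.1,-0.5],"twist":0},
])

```text
t: 8.93
position: [0.434, -0.3467, 0.0803]
ee_rot: [0.568, 0.823, -0.001, -0.002]
force: [-6.9, -4.3, -5.0]
finger_gap: 0.0109
finger_force: 25.2
```

```bash
cat > pl.py <<'E'
from m import *
# far-corner and tab-side rim heights from scene & side
for n in ("scene","side"):
    im,d=robot.snapshot(n); P=pts(n,im,d,cam(n)); hsv=cv2.cvtColor(im,cv2.COLOR_BGR2HSV)
    b=(cv2.inRange(hsv,(95,120,40),(115,255,255))>0)&(d>0)&(P[...,2]>.03)&(P[...,2]<.3)
    f=np.array([.548,-.303]); a=np.radians(20.6); e=np.array([np.cos(a),np.sin(a)])
    q=P[b&(np.hypot(P[...,0]-f[0],P[...,1]-f[1])<.15)]; s=(q[:,:2]-f)@e
    for lo,hi in ((-.13,-.08),(-.03,.03),(.105,.135)):
        k=q[(s>lo)&(s<hi)]; print(n,lo,len(k),np.percentile(k[:,2],[10,50,90,97]).round(3) if len(k)>5 else "")
    o=P[(cv2.inRange(hsv,(8,150,100),(22,255,255))>0)&(np.hypot(P[...,0]-.433,P[...,1]+.345)<.04)&(P[...,2]<.17)]
    print(" tab z",len(o),np.percentile(o[:,2],[5,50,97]).round(3) if len(o)>5 else "")
    cv2.imwrite(f"pics/pl_{n}.png",im)
go([.433,-.345,.1])
E
python3 pl.py
```

```text
scene -0.13 234 [0.046 0.061 0.069 0.07 ]
scene -0.03 837 [0.038 0.043 0.062 0.065]
scene 0.105 81 [0.052 0.056 0.06  0.061]
 tab z 18 [0.078 0.101 0.119]
side -0.13 132 [0.047 0.062 0.069 0.07 ]
side -0.03 494 [0.04  0.043 0.062 0.064]
side 0.105 33 [0.052 0.056 0.058 0.058]
 tab z 32 [0.079 0.101 0.117]
t 9.03 pos [ 0.4342 -0.3471  0.081 ] tooly 20.8 units [ 0.08 -0.02 -0.63] twist None F [-6.5 -3.3 -4.7] gap 0.011 ff 25.3 j [ 0.85  0.51 -0.3   1.92  0.22  0.75  0.79]
```

Peeling is working: the tab side is up about 13 mm and the far corner is still at 56 mm. I'll carry on to about 28 mm.

>>> step_arm([
  {"delta_pos":[0,0,-0.1],"twist":0},
  {"delta_pos":[0,0.03,-0.2],"twist":0},
  {"delta_pos":[0,0.05,-0.3],"twist":0},
  {"delta_pos":[0,0.08,-0.4],"twist":0},
  {"delta_pos":[0,0.1,-0.5],"twist":0},
])

```text
t: 9.45
position: [0.4374, -0.3458, 0.0962]
ee_rot: [0.568, 0.823, -0.001, -0.001]
force: [-5.8, -2.2, -3.7]
finger_gap: 0.0128
finger_force: 25.7
```

>>> step_arm([
  {"delta_pos":[0,0,0],"twist":0},
  {"delta_pos":[0,0,0],"twist":0},
])

```text
t: 9.62
position: [0.4376, -0.3458, 0.0963]
ee_rot: [0.568, 0.823, -0.001, -0.001]
force: [-5.9, -1.9, -4.0]
finger_gap: 0.0128
finger_force: 25.5
```

```bash
python3 pl.py
```

```text
scene -0.13 229 [0.06  0.077 0.083 0.086]
scene -0.03 872 [0.046 0.051 0.07  0.074]
scene 0.105 90 [0.052 0.058 0.061 0.064]
 tab z 21 [0.091 0.113 0.132]
side -0.13 133 [0.06  0.077 0.083 0.084]
side -0.03 524 [0.047 0.052 0.071 0.074]
side 0.105 35 [0.054 0.057 0.06  0.061]
 tab z 34 [0.096 0.116 0.133]
t 9.72 pos [ 0.4376 -0.3457  0.0962] tooly 20.8 units [ 0.08 -0.13 -0.13] twist None F [-6.  -2.7 -3.9] gap 0.0131 ff 25.5 j [ 0.85  0.49 -0.31  1.9   0.21  0.78  0.79]
```

The peel step is met: the tab is up about 28 mm and the far corner only about 2 mm. Next I'll firm up the grip and lift clear slowly.

>>> step_arm([
  {"delta_pos":[0,0,0],"twist":0},
  {"delta_pos":[0,0,-0.1],"twist":0},
  {"delta_pos":[0,0,-0.2],"twist":0},
  {"delta_pos":[0,0,-0.3],"twist":0},
  {"delta_pos":[0,0,-0.4],"twist":0},
], grip_force=58)

```text
t: 10.13
position: [0.4404, -0.3453, 0.109]
ee_rot: [0.568, 0.823, 0.0, 0.001]
force: [0.6, -0.6, -1.3]
finger_gap: 0.0098
finger_force: 58.0
```

>>> step_arm([
  {"delta_pos":[0,0,-0.2],"twist":0},
  {"delta_pos":[0,0,-0.4],"twist":0},
  {"delta_pos":[0,0,-0.6],"twist":0},
  {"delta_pos":[0,0,-0.8],"twist":0},
  {"delta_pos":[0,0,-1.0],"twist":0},
])

```text
t: 10.55
position: [0.4393, -0.3455, 0.1388]
ee_rot: [0.568, 0.823, -0.0, 0.0]
force: [-0.0, -0.0, -1.5]
finger_gap: 0.0097
finger_force: 58.0
```

>>> step_arm([
  {"delta_pos":[0,0,-0.4],"twist":0},
  {"delta_pos":[0,0,-0.9],"twist":0},
  {"delta_pos":[0,0,-1.4],"twist":0},
  {"delta_pos":[0,0,-1.8],"twist":0},
  {"delta_pos":[0,0,-2.2],"twist":0},
])

```text
t: 10.97
position: [0.4393, -0.3455, 0.2054]
ee_rot: [0.568, 0.823, -0.0, 0.0]
force: [0.1, 0.2, -1.0]
finger_gap: 0.0096
finger_force: 58.0
```

```bash
cat > tr.py <<'E'
from m import *
def tray(n,name):
    im,d=robot.snapshot(n); P=pts(n,im,d,cam(n)); hsv=cv2.cvtColor(im,cv2.COLOR_BGR2HSV)
    s=robot.read_state()["position"]
    b=(cv2.inRange(hsv,(95,120,40),(115,255,255))>0)&(d>0)&(P[...,2]>.1)&(np.hypot(P[...,0]-s[0],P[...,1]-s[1])<.3)
    q=P[b]; zt=np.median(q[:,2]); q=q[np.abs(q[:,2]-zt)<.06]
    # floor plane: iterative fit on central mass
    k=q[np.abs(q[:,2]-zt)<.02]
    for _ in range(5):
        A=np.c_[k[:,:2]-k[:,:2].mean(0),np.ones(len(k))]; co=np.linalg.lstsq(A,k[:,2],rcond=None)[0]; m0=k[:,:2].mean(0)
        r=q[:,2]-np.c_[q[:,:2]-m0,np.ones(len(q))]@co; k=q[np.abs(r)<.004]
    print(n,len(q),len(k),"tilt deg",np.degrees(np.arctan(np.hypot(*co[:2]))).round(1),"grad",co[:2].round(3),"floor z",co[2].round(3),"rect",cv2.minAreaRect(q[:,:2].astype(np.float32)),"floor c",cv2.minAreaRect(k[:,:2].astype(np.float32))[0],"zmin",q[:,2].min().round(3))
    cv2.imwrite(f"pics/{name}.png",im)
E
python3 -c "
from tr import *
tray('scene','t1s');tray('side','t1d');go([.45,.264,.22])"
```

```text
scene 2706 1221 tilt deg 2.3 grad [-0.012 -0.039] floor z 0.173 rect ((0.5549138188362122, -0.2995222508907318), (0.16522860527038574, 0.22422389686107635), 75.3216781616211) floor c (0.5537135004997253, -0.3067116141319275) zmin 0.164
side 1455 336 tilt deg 5.2 grad [-0.016  0.089] floor z 0.185 rect ((0.5549723505973816, -0.2991752028465271), (0.16435083746910095, 0.21339868009090424), 75.63922882080078) floor c (0.5513390898704529, -0.29102927446365356) zmin 0.17
t 11.07 pos [ 0.4403 -0.3462  0.2064] tooly 20.8 units [18.9   7.52 -0.51] twist None F [ 0.  -0.9 -0.7] gap 0.0096 ff 58.0 j [ 0.88  0.35 -0.34  1.82  0.14  0.99  0.85]
```

View pics/t1d.png

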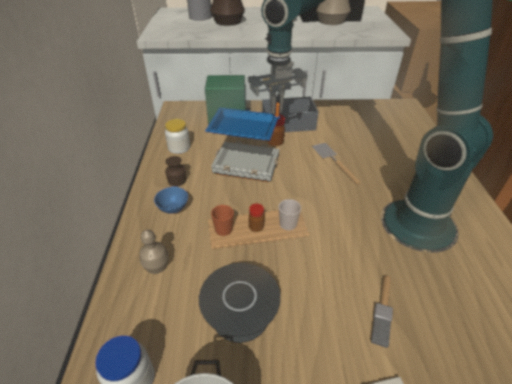

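The tray is level, clear of the stack and firmly held, with its centre at about (0.555, -0.299). I'll carry it across in an arc, bowed outwards to stay in reach.

>>> step_arm([
  {"delta_pos":[0.3,0.2,-0.1],"twist":0},
  {"delta_pos":[0.9,0.5,-0.2],"twist":0},
  {"delta_pos":[1.8,1.0,-0.3],"twist":0},
  {"delta_pos":[2.7,1.6,-0.4],"twist":0},
  {"delta_pos":[3.6,2.1,-0.5],"twist":0},
])

```text
t: 11.48
position: [0.4595, -0.2196, 0.2182]
ee_rot: [0.568, 0.823, 0.0, -0.001]
force: [0.8, -0.0, -1.7]
finger_gap: 0.0097
finger_force: 58.0
```

>>> step_arm([
  {"delta_pos":[0.9,0.5,0],"twist":0},
  {"delta_pos":[1.8,1.1,0],"twist":0},
  {"delta_pos":[2.8,1.7,0],"twist":0},
  {"delta_pos":[3.8,2.2,0],"twist":0},
  {"delta_pos":[4.8,2.7,0],"twist":0},
])

```text
t: 11.9
position: [0.4834, -0.0561, 0.2182]
ee_rot: [0.568, 0.823, -0.0, -0.001]
force: [-0.1, 0.0, -0.9]
finger_gap: 0.0096
finger_force: 58.0
```

>>> step_arm([
  {"delta_pos":[1.0,0.3,0],"twist":0},
  {"delta_pos":[2.0,0.5,0],"twist":0},
  {"delta_pos":[3.0,0.7,0],"twist":0},
  {"delta_pos":[4.0,0.9,0],"twist":0},
  {"delta_pos":[5.0,1.2,0],"twist":0},
])

```text
t: 12.32
position: [0.4628, 0.0961, 0.2182]
ee_rot: [0.568, 0.823, -0.001, -0.001]
force: [-0.4, -0.2, -1.6]
finger_gap: 0.0097
finger_force: 58.0
```

```bash
python3 -c "
from h import *
go([.4495,.2605,.22],20.8)"
```

```text
t 12.32 pos [0.4628 0.0961 0.2182] tooly 20.8 units [ 5.28  1.54 -0.06] twist 0.0035836372420850657 F [-0.4 -0.2 -1.6] gap 0.0097 ff 58.0 j [ 0.27  0.23 -0.61  1.99  0.16  0.98 -0.06]
```

>>> step_arm([
  {"delta_pos":[1.1,0.3,0],"twist":0},
  {"delta_pos":[2.1,0.6,0],"twist":0},
  {"delta_pos":[3.1,0.9,0],"twist":0},
  {"delta_pos":[4.0,1.2,0],"twist":0},
  {"delta_pos":[4.7,1.4,0],"twist":0},
])

```text
t: 12.73
position: [0.4521, 0.244, 0.2183]
ee_rot: [0.567, 0.824, -0.0, -0.001]
force: [0.8, -0.0, -1.2]
finger_gap: 0.0095
finger_force: 58.0
```

>>> step_arm([
  {"delta_pos":[0.2,0,0],"twist":0},
  {"delta_pos":[0.2,0,0],"twist":0},
  {"delta_pos":[0.2,0,0],"twist":0},
  {"delta_pos":[0.2,0,0],"twist":0},
  {"delta_pos":[0.2,0,0],"twist":0},
])

```text
t: 13.15
position: [0.4522, 0.2449, 0.2187]
ee_rot: [0.569, 0.822, -0.001, 0.0]
force: [-0.1, 0.3, -1.8]
finger_gap: 0.0093
finger_force: 58.0
```

```bash
python3 -c "
from tr import *
tray('scene','f1');tray('side','f2');go([.4495,.2605,.22],20.8)"
```

```text
scene 4483 2410 tilt deg 0.1 grad [-0.001  0.   ] floor z 0.186 rect ((0.5703381299972534, 0.2904091477394104), (0.1611141711473465, 0.2211260050535202), 75.0624771118164) floor c (0.5671403408050537, 0.28811585903167725) zmin 0.176
side 5601 3311 tilt deg 0.5 grad [ 0.001 -0.008] floor z 0.185 rect ((0.5682611465454102, 0.29195424914360046), (0.1591874659061432, 0.21642954647541046), 75.28968811035156) floor c (0.5695168375968933, 0.2863856554031372) zmin 0.181
t 13.25 pos [0.4522 0.2454 0.2189] tooly 20.7 units [ 0.5   0.09 -0.04] twist -0.021681069454681772 F [ 0.4 -0.1 -0.7] gap 0.0096 ff 58.0 j [-0.    0.32 -0.67  1.89  0.23  1.01 -0.41]
```

View pics/f1.png

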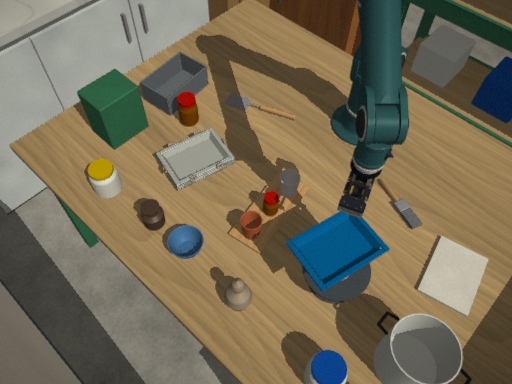

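The tray (338,248) is level above the wheel, about 16 mm short in y, and the jar is upright at (271,203) between the pots. I'll make a final centring move and hand in.

>>> step_arm([
  {"delta_pos":[0.25,0,-0.1],"twist":0},
  {"delta_pos":[0.5,0,-0.2],"twist":0},
  {"delta_pos":[0.5,0,-0.2],"twist":0},
  {"delta_pos":[0.5,0,-0.2],"twist":0},
  {"delta_pos":[0.5,0,-0.2],"twist":0},
])

```text
t: 13.67
position: [0.4465, 0.2608, 0.225]
ee_rot: [0.568, 0.823, -0.0, 0.0]
force: [0.1, -0.1, -1.2]
finger_gap: 0.0096
finger_force: 58.0
```

>>> step_arm([
  {"delta_pos":[0,0,0],"twist":0},
  {"delta_pos":[0,0,0],"twist":0},
  {"delta_pos":[0,0,0],"twist":0},
  {"delta_pos":[0,0,0],"twist":0},
  {"delta_pos":[0,0,0],"twist":0},
])

```text
t: 14.08
position: [0.4465, 0.2605, 0.2249]
ee_rot: [0.568, 0.823, -0.0, -0.0]
force: [0.5, -0.1, -1.0]
finger_gap: 0.0098
finger_force: 58.0
```

```bash
python3 -c "
from tr import *
tray('side','f3');go([.4495,.2605,.22]);print(robot.sign_off())"
```

```text
side 5977 3520 tilt deg 0.6 grad [ 0.003 -0.009] floor z 0.191 rect ((0.562854528427124, 0.307883620262146), (0.1582583785057068, 0.2146073281764984), 75.41493225097656) floor c (0.5635722279548645, 0.30273720622062683) zmin 0.187
t 14.13 pos [0.4466 0.2606 0.2249] tooly 20.8 units [-0.04  0.09  0.16] twist None F [-0.1 -1.8 -1.5] gap 0.0101 ff 58.0 j [-0.03  0.31 -0.68  1.88  0.23  1.02 -0.43]
the job is handed in; nothing more can be done
None
```

I handed the job in at about 14 s: the jar stands upright midway between the pots, the tray was peeled by its tab (tab up about 28 mm, far corner about 2 mm), and it is held level and centred about 10 cm above the wheel; the hand-in returned no verdict.

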